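# Park the filler knife in its sheath

### The job

Slide the orange-handled filler knife, blade first, into the empty red sheath until the front of its handle butts against the mouth, and leave it there. The blade is wet, so keep the knife flat on the bench all the way: drag or push it round the other things, never pick it up. Leave the blue knife, the paint can, the hardener tin and the mixing cup where they stand.

Things in the scene. Friction and masses are not known exactly. Their poses are not given: they have to be found in the camera images.
- knife: wide filler knife lying flat, orange handle. Origin: centre of its finger slot, underside. +x to the blade edge, z up. Handle: frame x -37..37, 116 wide (y), 20 high, round a finger slot 38 (x) by 84 (y) open down to the bench; bars 18 mm front and back, 16 mm at the ends. Steel blade 110 wide (y), 4 thick, on the bench, x 37..97. Hook spread fingers in the slot, pinch a bar, or push
- knife_edge (a point): middle of the front edge of the orange knife's blade (97 mm ahead of the knife's origin, 2 mm above its underside)
- sheath_free: empty red sheath of two, fixed. Origin: middle of its mouth, at bench height; +x points inwards, z up. Open at the bench: clear height 9 under a roof 7 thick (top at 16); clear width 131 at the mouth, narrowing to 114 from 30 mm depth on; rear wall at 75. The blade fits wholly inside; the handle front then butts on the roof front (knife origin at x = -37). Outside 160 wide, 85 deep
- sheath_free_mouth (a point): middle of the empty sheath's mouth opening, 4.5 mm above the bench
- sheath_used: the other, identical red sheath, which holds the blue knife; same axes
- parked: blue-handled knife of the same shape, parked in the other sheath, handle sticking out towards the robot (loose: leave it alone); same origin and axes as the orange knife
- paint_can: green-banded paint can standing upright, radius 42, height about 115 mm, loose; origin: centre of its base
- hardener: small red-banded hardener tin standing upright, radius 32, height about 105 mm, loose; origin: centre of its base
- cup: white mixing cup standing upright, rim radius 28, height 60 mm, loose; origin: centre of its base
- rail: aluminium angle strip bolted to the bench behind both sheaths, 540 mm long (y), 35 mm high, 30 mm deep; origin: middle of its front face, at bench height
Mind the look-alikes: they are no part of the job. Of the things that look like the knife, the smallest one is meant.

How it is judged (in metres and radians):
At the end, for the whole second after the job is handed in: The orange knife rests flat and released in the empty sheath: handle front within 6 mm of the mouth, within 8 mm of the centre line, square within 0.08 rad; the blue knife within 15 mm of its start; can, tin and cup upright within 20 mm of theirs (x of knife in the frame of sheath_free between -0.043 and -0.03 m and y of knife in the frame of sheath_free between -0.008 and 0.008 m and x of knife_edge in the frame of sheath_free above 0.053 m and z of knife_edge in the frame of sheath_free below 0.008 m and angle between the x axis of knife and the x axis of sheath_free, either way round below 0.08 rad and angle between knife's own z axis and vertical below 0.05 rad and linear speed of knife below 0.01 m/s and distance of parked from where it was at the start of the episode below 0.015 m and distance of each of paint_can, hardener, cup from where it was at the start of the episode below 0.02 m and angle between each of paint_can, hardener, cup's own z axis and vertical below 0.3 rad); the robot touches nothing.
It fails at once if the orange knife is picked up off the bench (origin more than 15 mm up, or tilted more than 0.2 rad) (height (world z) of knife above 0.015 m or angle between knife's own z axis and vertical above 0.2 rad).
It fails at once if the blue knife is moved more than 15 mm (distance of parked from where it was at the start of the episode above 0.015 m).
It fails at once if the paint can, hardener tin or cup is moved more than 20 mm or tipped (distance of any of paint_can, hardener, cup from where it was at the start of the episode above 0.02 m or angle between any of paint_can, hardener, cup's own z axis and vertical above 0.3 rad).
It also fails if it takes over 45 s, if anything falls off the work surface, if the arm or the gripper's body presses on something with over 40 N, if the wrist force passes 120 N, or if a joint passes its speed limit or range.

### The arm

A 6-joint arm with a two-finger parallel gripper is mounted at the origin on the work surface. World frame = base frame: x ahead of the robot, y to its left, z up, the work surface at z = 0. Lengths are in m, angles in degrees, forces in N, time in s.
With the tool pointing down it reaches from about 0.35 to 0.875 m from the base axis. Payload 4.2 kg.
Tool frame: the origin (TCP) lies on the mounting face of the last link; the fingertips stand 182 mm ahead of it and the grasp point (between the pads) lies 164 mm ahead of it (r.tcp_to_grasp is the distance from the TCP to the grasp point, in m); z points along the fingers, y is the line along which they close (so a half turn about z gives the same grasp; the last joint's range is limited). The gripper opens to 87 mm and grips with 3 to 60 N. Pads are 19 mm wide; open, the fingers measure 117 mm over their backs; the gripper's body (75 mm by 190 mm) begins 51 mm behind the grasp point.
Start: joints at [78.071, 22.042, 0.453, 0, -68.411, -14.817], TCP at [0.281, 0.558, 0.405] pointing down, gripper open.
Joint ranges: [-179.83, 179.83], [-69.29, 118.12], [-61.27, 80.66], [-181.25, 117.63], [-171.15, -9.14], [-177.46, 177.46]. Speed limits (degrees/s): [159.86, 159.86, 180, 180, 180, 180].

### API

Orientations are given as a 3x3 rotation matrix whose columns are the frame's x, y, z axes.
In Python, from station import sense, eyes, r gives the robot as it stands.
- The arm moves only by the tool jog_arm, never from a script. Its argument "increments" is a list of rows, each a list of 4 numbers: the shift along the tool's x, y, z normalised to -1 to 1, where 1 is 0.02 m, then the turn about the tool's z normalised to -1 to 1, where 1 is 0.08 rad. A call has 1 to 10 rows; each row shifts and turns the commanded pose from where the row before left it, along the tool's axes as they then stand; what a row does not reach is not made up. A row lasts 1/10 s, in which the tool goes at most 50 mm and 8.59 degrees, less where a joint would pass 70% of its speed; a pose out of reach is approached as far as the arm can. A call with a number of a shift or a turn outside -1 to 1 is refused whole. A call with a gripper value outside its range is refused whole. "grip" is the finger opening in mm, from 0 to 87, set as the call begins (left out, the last holds). The fingers move at their own pace and stop on an object; the grip force is fixed at half the most. Time passes only in rows, so rows that do not move let the fingers close. It gives the time, the measured TCP pose, the force, the opening and the grip force at its end, in the units of the state.
- sense(): the state, without advancing time (a new reading comes with each control period).
- eyes.capture(name): name is "side" or "top"; returns the picture (420x560x3 uint8, blue, green, red); there is no depth.
- eyes.get_calibration(name): a dict with "camera_matrix" (3x3 intrinsics, pixels), "k1" (the pictures are not rectified: a ray, as slopes to the right and down, at radius r is drawn at 1 + k1 r^2 times it, then the intrinsics apply), "R" (3x3) and "t" (3): a world point X has camera coordinates R X + t. Camera axes: x right, y down, z forward; pixel columns grow to the right and rows downward; lengths in m; the calibration is good to about 2 mm. A picture is of the moment at which its call begins. get_calibration takes no time and is no camera call.
- r.finish_job(): hands the job in; it is judged then, once.
Trained networks look in the newest picture that a camera, given by its name, has taken for a name from the list of things; names that differ only in an ending like _2 or _b are one class to them, and where a whole thing is asked for, a point or a joint stands for the part that bears it (a point fixed in the world has none). Each returns a list of dicts, best first, with "conf" (0 to 1); they miss things now and then, are a little off and sometimes report something else, mostly with a low value. They report only what shows in the picture. A call takes as long as a camera call. They do not tell look-alikes from the thing itself.
- eyes.spot_in(camera, name): "centre" ([x, y, z] in m, in world coordinates, good to about 4 mm: the middle of the surface that is visible of it).
- eyes.outline_of(camera, name): "mask" (420x560 bool, what is visible of it).
The state is a dict: "time_s": time; "joints": joint angles; "joint_velocities": joint speeds; "effort": joint torques, N m; "tcp_pos": TCP position; "ee_rot": TCP orientation; "wrist_force": force on the tool from outside, world axes, zero at the start; "moment": the same for the moment, N m; "gripper_width": opening from 0.0 (shut) to 1.0 (fully open); "gripper_force": force on a finger pad.
Only numpy, scipy, OpenCV 4.12 (cv2) and the standard library are available. Lean on these libraries where they do the work, as an engineer would, in place of code of your own. Each camera call takes 0.05 s, during which the arm holds its last target. There are 200 camera calls.

## Working session

There is one attempt and no reset: what is moved stays moved. The work goes in short steps, Python scripts to look and compute and a tool call to move; the robot and the scene stay as the last step left them, time stands still between calls to the robot, and variables do not carry over. Pictures are saved under pics/ and viewed, at most 10 in all, crops included, and the job is handed in when it is done.

Besides the shell and the picture viewer there is one more tool, called after "Emit:" by a JSON object that holds its "api" and its "payload". jog_arm: Moves the arm, as the interface text tells. Its arguments: {"type":"object","properties":{"increments":{"type":"array"},"grip":{"type":"number"}},"required":["increments"]}

```bash
mkdir -p pics
cat > h.py <<'E'
import numpy as np, cv2
from station import sense, eyes, r
def ray(cam,u,v,z):
    c=eyes.get_calibration(cam);K=np.array(c["camera_matrix"]);k=c["k1"];R=np.array(c["R"]);t=np.array(c["t"])
    d=np.array([(u-K[0,2])/K[0,0],(v-K[1,2])/K[1,1]]);s=d.copy()
    for _ in range(30): s=d/(1+k*(s@s))
    C=-R.T@t; w=R.T@np.array([s[0],s[1],1]); return C+w*(z-C[2])/w[2]
def proj(cam,X):
    c=eyes.get_calibration(cam);K=np.array(c["camera_matrix"]);k=c["k1"]
    p=np.array(c["R"])@np.array(X)+np.array(c["t"]);s=p[:2]/p[2];s=s*(1+k*(s@s));return K[:2,:2]@s+K[:2,2]
E
python3 - <<'E'
from h import *
for c in ("top","side"):
    cv2.imwrite(f"pics/{c}0.png",eyes.capture(c))
    for n in ("knife","sheath_free","parked","paint_can","hardener","cup","rail"):
        for d in eyes.spot_in(c,n)[:4]:
            print(c,n,round(d["conf"],2),np.round(d["centre"],3),proj(c,d["centre"]).round())
s=sense();print(s["time_s"],s["tcp_pos"],s["ee_rot"],s["gripper_width"])
E
```

```text
top knife 0.81 [0.555 0.575 0.007] [128. 200.]
top knife 0.72 [0.281 0.365 0.006] [191. 282.]
top knife 0.71 [ 0.803 -0.007  0.003] [301. 124.]
top knife 0.6 [0.531 0.338 0.002] [200. 205.]
top sheath_free 0.8 [0.758 0.112 0.013] [266. 136.]
top parked 0.62 [ 0.679 -0.084  0.018] [325. 157.]
top paint_can 0.77 [ 0.471 -0.288  0.116] [399. 212.]
top hardener 0.72 [0.403 0.031 0.022] [294. 240.]
top hardener 0.68 [0.746 0.248 0.103] [222. 132.]
top cup 0.71 [0.401 0.03  0.024] [294. 241.]
top rail 0.65 [ 0.805 -0.008  0.004] [301. 123.]
side knife 0.77 [0.525 0.337 0.008] [297. 157.]
side knife 0.76 [0.549 0.561 0.015] [301. 116.]
side knife 0.68 [ 0.744 -0.098  0.02 ] [373. 254.]
side knife 0.56 [0.272 0.353 0.007] [226. 154.]
side sheath_free 0.63 [0.755 0.1   0.017] [369. 205.]
side sheath_free 0.38 [0.522 0.334 0.007] [296. 158.]
side parked 0.92 [ 0.676 -0.086  0.024] [351. 250.]
side paint_can 0.58 [ 0.479 -0.325  0.108] [287. 305.]
side hardener 0.83 [0.755 0.226 0.077] [367. 165.]
side cup 0.52 [0.4   0.017 0.039] [260. 221.]
side cup 0.26 [ 0.805 -0.03   0.003] [389. 240.]
side rail 0.98 [ 0.803 -0.033  0.005] [389. 240.]
side rail 0.6 [0.754 0.223 0.074] [367. 166.]
0.8 [0.28123743 0.55811659 0.40478506] [[ 8.93015181e-01 -4.50026539e-01  5.17302800e-06]
 [-4.50026538e-01 -8.93015179e-01  6.76594389e-05]
 [-2.58289506e-05 -6.27489060e-05 -9.99999998e-01]] 1.000992259823494
```

View pics/top0.png

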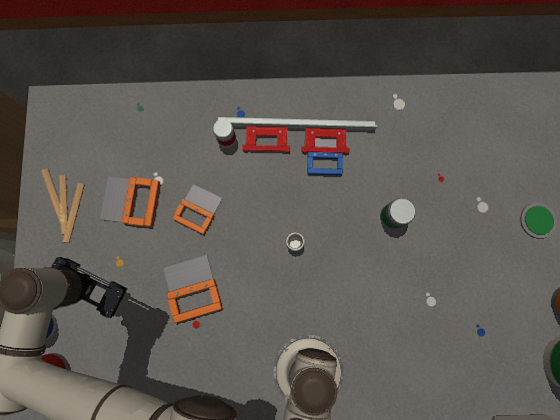

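View pics/side0.png

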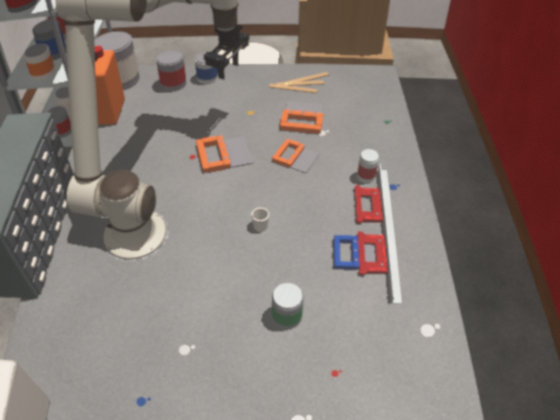

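The knife look-alikes are three orange frames in the top view, at (140,202), (194,216) and (194,300). The smallest is the middle one at (194,216), with its blade towards (205,197). The empty sheath is at (266,139), and the blue knife is in the one at (326,140). Next I fit their poses and check with a crop.

```bash
cat >> h.py <<'E'
from scipy.optimize import minimize
HSV={"orange":[((5,120,80),(20,255,255))],"red":[((0,150,60),(4,255,255)),((172,150,60),(180,255,255))]}
BOX={"knife":(-.037,.037,.058,.0,.02),"sheath":(0,.085,.08,0,.016)}
def hull(img,col,centre,rad):
    h=cv2.cvtColor(img,cv2.COLOR_BGR2HSV);m=sum(cv2.inRange(h,a,b) for a,b in HSV[col])
    n,l,st,c=cv2.connectedComponentsWithStats((m>0).astype(np.uint8))
    k=[i for i in range(1,n) if st[i,4]>15 and np.hypot(*(c[i]-centre))<rad]
    k=[max(k,key=lambda i:st[i,4])]
    p=np.argwhere(np.isin(l,k))[:,::-1].astype(float)
    return cv2.convexHull(np.concatenate([p+[a,b] for a in(-.5,.5) for b in(-.5,.5)]).astype(np.float32))
def corners(kind,q):
    x0,x1,w,z0,z1=BOX[kind];c,s=np.cos(q[2]),np.sin(q[2])
    return [(q[0]+c*x-s*y,q[1]+s*x+c*y,z) for x in(x0,x1) for y in(-w,w) for z in(z0,z1)]
def fit(kind,hs,q0):
    def cost(q):
        e=0
        for cam,h in hs.items():
            g=cv2.convexHull(np.array([proj(cam,X) for X in corners(kind,q)],np.float32))
            a=cv2.intersectConvexConvex(h,g)[0];e+=1-a/(cv2.contourArea(h)+cv2.contourArea(g)-a)
        return e
    o=minimize(cost,q0,method="Nelder-Mead",options=dict(initial_simplex=np.array(q0)+np.array([[0,0,0],[.015,0,0],[0,.015,0],[0,0,.2]]),xatol=1e-5,fatol=1e-6))
    return o.x,o.fun
def look(kind,col,q0,cams=("top","side"),rad=25):
    im={c:eyes.capture(c) for c in cams}
    for cs in [cams]+[(c,) for c in cams if len(cams)>1]:
        try:
            x,f=fit(kind,{c:hull(im[c],col,proj(c,[q0[0],q0[1],.015]),rad) for c in cs},q0)
            print(kind,cs,np.round(x[:2],4),"yaw",round(np.degrees(x[2]),2),"cost",round(f,3))
        except Exception as e: print(cs,"fail",e)
    return im
E
python3 - <<'E'
from h import *
im=look("knife","orange",[.515,.347,-.5])
look("sheath","red",[.715,.112,0])
look("sheath","red",[.705,-.085,0])
cv2.imwrite("pics/crop.png",np.hstack([cv2.resize(im["top"][165:245,90:240],(400,213)),cv2.resize(im["side"][90:170,240:390],(400,213))]))
for n in("cup","hardener","paint_can"):
  for c in("top","side"):
    m=eyes.outline_of(c,n)
    for d in m[:2]:
      p=np.argwhere(d["mask"]);print(n,c,round(d["conf"],2),p.min(0)[::-1],p.max(0)[::-1])
# direct base check: cup/tin project
for n,x,y,R,h in(("cup",.4,.025,.028,.06),("hard",.755,.235,.032,.105)):
  for c in("top","side"):
    P=np.array([proj(c,[x+R*np.cos(a),y+R*np.sin(a),z]) for a in np.arange(0,6.28,.2) for z in(0,h)]);print(n,c,P.min(0).round(1),P.max(0).round(1))
E
```

```text
knife ('top', 'side') [0.4934 0.3596] yaw -26.37 cost 0.135
('top',) fail time passes only in moves, steps and waits
knife ('side',) [0.4949 0.3621] yaw -26.03 cost 0.061
sheath ('top', 'side') [0.7093 0.1149] yaw -3.7 cost 0.29
sheath ('top',) [0.7069 0.1146] yaw -3.11 cost 0.071
('side',) fail time passes only in moves, steps and waits
sheath ('top', 'side') [ 0.697  -0.0826] yaw -4.02 cost 0.314
('top',) fail time passes only in moves, steps and waits
sheath ('side',) [ 0.7028 -0.0704] yaw -6.96 cost 0.193
cup top 0.62 [286 232] [303 249]
cup side 0.68 [252 208] [267 231]
hardener top 0.78 [213 119] [235 146]
hardener side 0.61 [356 149] [378 182]
paint_can top 0.58 [380 198] [414 228]
paint_can side 0.82 [272 283] [304 329]
cup top [286.9 231.3] [305.1 250.3]
cup side [250.4 207.9] [268.8 233.9]
hard top [216.2 119.1] [239.7 148.4]
hard side [354.6 150.8] [377.3 186.2]
```

View pics/crop.png

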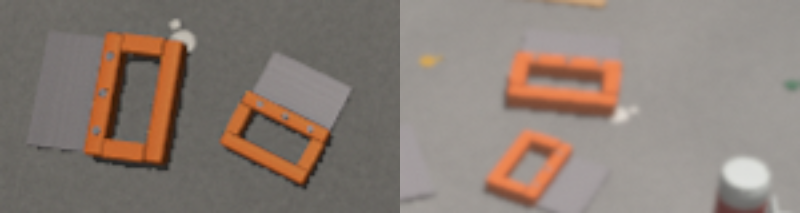

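The crop confirms the middle knife, about crop (275,137), as the smallest, with its blade pointing up and right. I'll cache the calibration and refine the sheath fit.

```bash
sed -i 's/eyes.get_calibration(cam)/CAL[cam]/; s/^from station import.*/&\nCAL={c:eyes.get_calibration(c) for c in("top","side")}/' h.py
sed -i 's/"red":\[((0,150,60)/"red":[((0,120,40)/; s/((172,150,60)/((170,120,40)/' h.py
python3 - <<'E'
from h import *
im=look("knife","orange",[.494,.36,-.46])
look("sheath","red",[.708,.114,-.06])
look("sheath","red",[.705,-.085,-.06])
o=[]
for c in("top","side"):
    v=cv2.resize(im[c],None,fx=4,fy=4,interpolation=cv2.INTER_LINEAR)
    for q,k,col in(([.494,.36,-.46],"knife","orange"),([.708,.114,-.06],"sheath","red")):
        h=hull(im[c],col,proj(c,[q[0],q[1],.015]),25)
        cv2.polylines(v,[((h+.5)*4).astype(int)],True,(0,255,255),1)
        x,f=fit(k,{c:h},q);g=cv2.convexHull(np.array([proj(c,X) for X in corners(k,x)],np.float32))
        cv2.polylines(v,[((g+.5)*4).astype(int)],True,(255,255,0),1)
    a=proj(c,[.708,.114,.015])*4;b=proj(c,[.494,.36,.015])*4
    o+=[v[int(p[1])-150:int(p[1])+150,int(p[0])-200:int(p[0])+200] for p in(a,b)]
cv2.imwrite("pics/fit.png",np.vstack([np.hstack(o[:2]),np.hstack(o[2:])]))
E
```

```text
knife ('top', 'side') [0.4935 0.3596] yaw -26.4 cost 0.136
knife ('top',) [0.4934 0.359 ] yaw -27.16 cost 0.05
knife ('side',) [0.4949 0.3621] yaw -26.0 cost 0.061
sheath ('top', 'side') [0.7094 0.1163] yaw -3.7 cost 0.225
sheath ('top',) [0.707  0.1156] yaw -3.07 cost 0.06
sheath ('side',) [0.7126 0.1269] yaw -4.11 cost 0.11
sheath ('top', 'side') [ 0.6979 -0.0828] yaw -3.23 cost 0.265
sheath ('top',) [ 0.6951 -0.0826] yaw -3.77 cost 0.08
sheath ('side',) [ 0.7017 -0.0744] yaw -4.34 cost 0.11
```

View pics/fit.png

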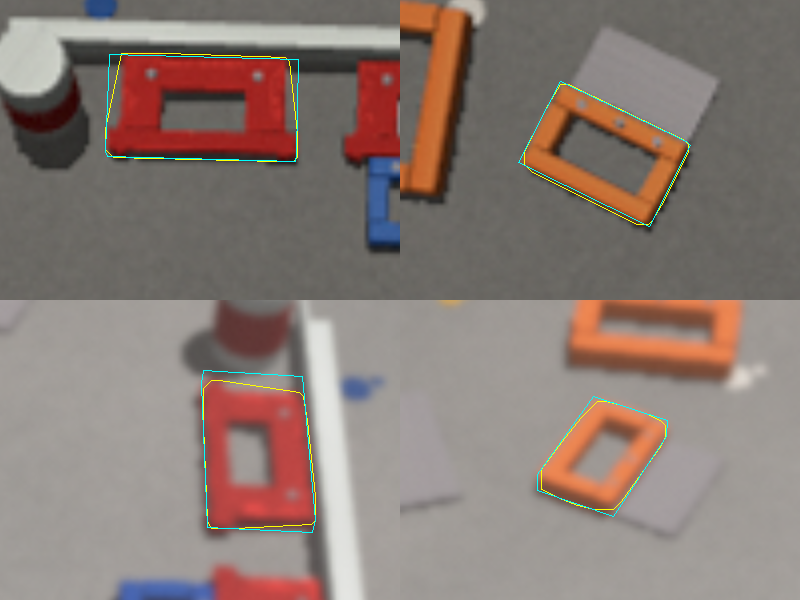

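Emit:
{"api": "jog_arm", "payload": {"increments": [[0.9,0.29,0.3,0],[0.9,0.29,0.3,0],[0.9,0.29,0.3,0],[0.9,0.29,0.3,0],[0.9,0.29,0.3,0],[0.9,0.29,0.3,0],[0.9,0.29,0.3,0],[0.9,0.29,0.3,0],[0.9,0.29,0.3,0],[0.9,0.29,0.3,0]], "grip": 42}}

```text
time_s: 2.7
tcp_pos: [0.4171, 0.4239, 0.3443]
ee_rot: [[0.893, -0.45, 0.0], [-0.45, -0.893, 0.0], [0.0, -0.0, -1.0]]
wrist_force: [-0.0, 0.5, 1.1]
gripper_width: 0.483
gripper_force: 0.0
```

Emit:
{"api": "jog_arm", "payload": {"increments": [[0.9,0.29,1,0],[0.9,0.29,1,0],[0.9,0.29,1,0],[0.85,0.3,1,0],[0,0,0,1],[0,0,0,1],[0,0,0,1],[0,0,0,1],[0,0,0,1],[0,0,0,1]]}}

```text
time_s: 3.7
tcp_pos: [0.4694, 0.3716, 0.2645]
ee_rot: [[0.581, -0.814, 0.0], [-0.814, -0.581, -0.0], [0.0, 0.0, -1.0]]
wrist_force: [0.1, 0.2, -0.1]
gripper_width: 0.48
gripper_force: 0.0
```

Emit:
{"api": "jog_arm", "payload": {"increments": [[0,0,0,1],[0,0,0,1],[0,0,0,1],[0,0,0,1],[0,0,0,1],[0,0,0,1],[0,0,0,1],[0,0,0,1],[0,0,0,1],[0,0,0,1]]}}

```text
time_s: 4.7
tcp_pos: [0.4694, 0.3716, 0.2645]
ee_rot: [[-0.179, -0.984, 0.0], [-0.984, 0.179, -0.0], [0.0, -0.0, -1.0]]
wrist_force: [-0.2, 0.7, 0.4]
gripper_width: 0.482
gripper_force: 0.0
```

Emit:
{"api": "jog_arm", "payload": {"increments": [[0,0,0,1],[0,0,0,1],[0,0,0,1],[0,0,0,0.64],[0,0,0,0],[0,0,0,0]]}}

```text
time_s: 5.3
tcp_pos: [0.4692, 0.3719, 0.2646]
ee_rot: [[-0.45, -0.893, 0.0], [-0.893, 0.45, -0.0], [0.0, -0.0, -1.0]]
wrist_force: [-0.2, 0.2, -0.3]
gripper_width: 0.486
gripper_force: 0.0
```

Emit:
{"api": "jog_arm", "payload": {"increments": [[0,0,0.9,0],[0,0,0.9,0],[0,0,0.9,0],[0,0,0,0],[0,0,0,0]]}}

```text
time_s: 5.8
tcp_pos: [0.469, 0.3725, 0.2108]
ee_rot: [[-0.45, -0.893, 0.0], [-0.893, 0.45, -0.0], [0.0, -0.0, -1.0]]
wrist_force: [-0.2, -1.0, 0.4]
gripper_width: 0.483
gripper_force: 0.0
```

Run:
```python
from h import *
im={c:eyes.capture(c) for c in("top","side")};o=[]
for c in im:
    p=(proj(c,[.49,.36,.02])*6).astype(int);v=cv2.resize(im[c],None,fx=6,fy=6,interpolation=cv2.INTER_CUBIC)
    o.append(v[p[1]-250:p[1]+250,p[0]-200:p[0]+200])
cv2.imwrite("pics/hover.png",np.hstack(o));print(sense()["tcp_pos"])
```

```text
[0.46913693 0.37276997 0.21184727]
```

View pics/hover.png

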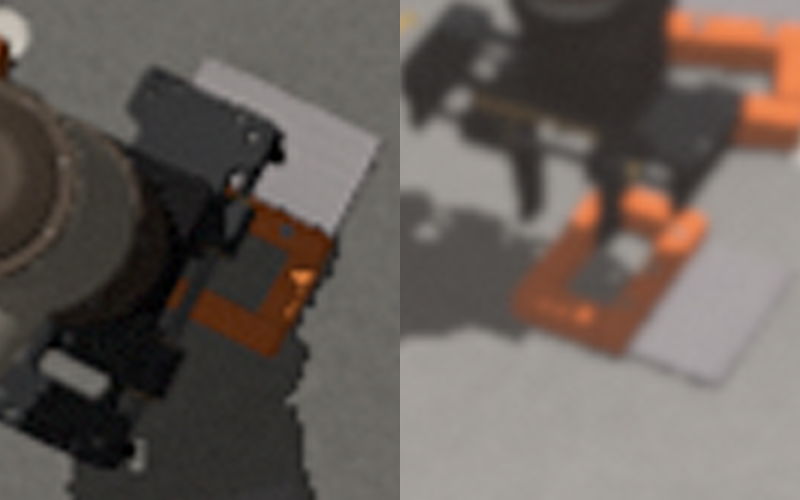

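The side crop shows one finger over the slot at about (610,230) and the other behind the rear bar at about (530,210), so the straddle is good. I'll go down and pinch.

Emit:
{"api": "jog_arm", "payload": {"increments": [[0,0,0.6,0],[0,0,0.58,0],[0,0,0,0],[0,0,0,0]]}}

```text
time_s: 6.3
tcp_pos: [0.4687, 0.3724, 0.1865]
ee_rot: [[-0.45, -0.893, -0.001], [-0.893, 0.45, -0.001], [0.001, 0.0, -1.0]]
wrist_force: [0.1, 0.5, -0.0]
gripper_width: 0.478
gripper_force: 0.0
```

Emit:
{"api": "jog_arm", "payload": {"increments": [[0,0,0,0],[0,0,0,0],[0,0,0,0],[0,0,0,0],[0,0,0,0],[0,0,0,0]], "grip": 10}}

```text
time_s: 6.9
tcp_pos: [0.4688, 0.3725, 0.1874]
ee_rot: [[-0.45, -0.893, 0.0], [-0.893, 0.45, 0.0], [-0.0, -0.0, -1.0]]
wrist_force: [-0.4, -1.1, 1.6]
gripper_width: 0.203
gripper_force: 29.9
```

Emit:
{"api": "jog_arm", "payload": {"increments": [[0,0,0,-0.5],[0,0,0,-0.7],[0,0,0,-0.7],[0,0,0,-0.7],[0,0,0,-0.7],[0,0,0,-0.7],[0,0,0,-0.7],[0,0,0,-0.39],[0,0,0,0]]}}

```text
time_s: 7.8
tcp_pos: [0.4688, 0.3721, 0.1874]
ee_rot: [[-0.06, -0.998, -0.0], [-0.998, 0.06, -0.001], [0.001, 0.0, -1.0]]
wrist_force: [-1.0, -2.3, 2.4]
gripper_width: 0.203
gripper_force: 29.9
```

Emit:
{"api": "jog_arm", "payload": {"increments": [[0.3,-0.12,0,0],[0.6,-0.24,0,0],[0.68,-0.27,0,0],[0.68,-0.27,0,0],[0.68,-0.27,0,0],[0.68,-0.27,0,0],[0.68,-0.27,0,0],[0.68,-0.27,0,0],[0.68,-0.27,0,0],[0.68,-0.27,0,0]]}}

```text
time_s: 8.8
tcp_pos: [0.5119, 0.2419, 0.1874]
ee_rot: [[-0.06, -0.998, 0.001], [-0.998, 0.06, 0.0], [-0.001, -0.001, -1.0]]
wrist_force: [-1.2, 3.8, 4.2]
gripper_width: 0.205
gripper_force: 29.9
```

Emit:
{"api": "jog_arm", "payload": {"increments": [[0.68,-0.27,0,0],[0.68,-0.27,0,0],[0.68,-0.27,0,0],[0.68,-0.27,0,0],[0.68,-0.27,0,0],[0.68,-0.28,0,0],[0.68,-0.28,0,0],[0.6,-0.25,0,0],[0.4,-0.23,0,0],[0,0,0,0]]}}

```text
time_s: 9.8
tcp_pos: [0.5528, 0.1229, 0.1874]
ee_rot: [[-0.061, -0.998, -0.0], [-0.998, 0.061, -0.001], [0.001, 0.0, -1.0]]
wrist_force: [1.3, -1.9, 5.3]
gripper_width: 0.202
gripper_force: 29.9
```

Run:
```python
from h import *
im=look("knife","orange",[.58,.123,-.06]);look("sheath","red",[.708,.114,-.06]);o=[]
for c in im:
    p=(proj(c,[.65,.12,.02])*5).astype(int);v=cv2.resize(im[c],None,fx=5,fy=5,interpolation=cv2.INTER_CUBIC)
    o.append(v[max(0,p[1]-250):p[1]+250,p[0]-200:p[0]+200])
cv2.imwrite("pics/pre.png",np.hstack(o));s=sense();print(s["tcp_pos"],s["gripper_width"],s["wrist_force"],s["ee_rot"])
```

```text
knife ('top', 'side') [0.5799 0.1178] yaw -4.84 cost 1.098
knife ('top',) [0.581  0.0939] yaw -8.15 cost 0.815
knife ('side',) [0.5805 0.1247] yaw -4.82 cost 0.278
sheath ('top', 'side') [0.7094 0.1163] yaw -3.7 cost 0.214
sheath ('top',) [0.707  0.1156] yaw -3.07 cost 0.06
sheath ('side',) [0.7123 0.1234] yaw -4.23 cost 0.103
[0.55272809 0.12312534 0.18738128] 0.20235322437207315 [ 2.34488632 -3.3277314   4.86692079] [[-6.05206620e-02 -9.98166930e-01 -1.74036394e-04]
 [-9.98165486e-01  6.05208707e-02 -1.69922023e-03]
 [ 1.70663827e-03  7.08791882e-05 -9.99998541e-01]]
```

View pics/pre.png

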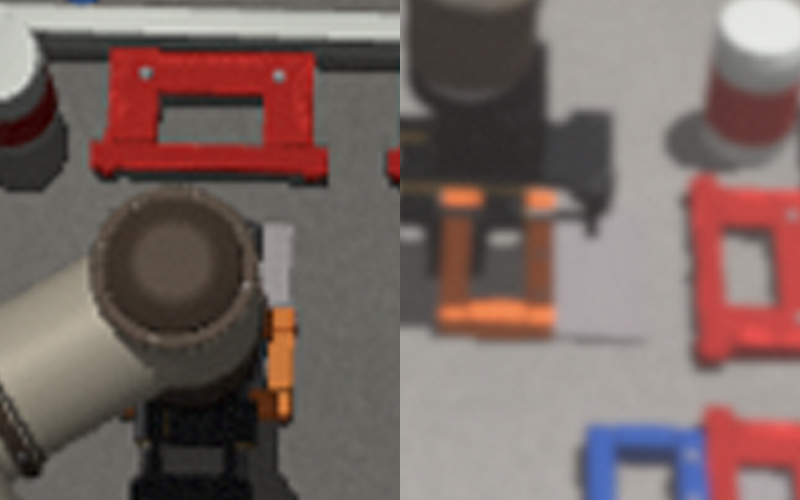

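The top crop puts the blade's right edge at (293,300), and the mouth spans (91..327,165). The knife is centred within about 2 mm and square. I'm sliding it in.

Emit:
{"api": "jog_arm", "payload": {"increments": [[-0.05,-0.4,0,0],[0,-0.5,0,0],[0,-0.5,0,0],[0,-0.5,0,0],[0,-0.4,0,0],[0,-0.4,0,0],[0,-0.4,0,0],[0,-0.4,0,0],[0,0,0,0]]}}

```text
time_s: 10.9
tcp_pos: [0.6203, 0.1198, 0.1873]
ee_rot: [[-0.061, -0.998, -0.009], [-0.998, 0.061, -0.004], [0.004, 0.009, -1.0]]
wrist_force: [-6.1, 0.8, 12.1]
gripper_width: 0.204
gripper_force: 30.0
```

Emit:
{"api": "jog_arm", "payload": {"increments": [[0,-0.2,0,0],[0,-0.2,0,0],[0,-0.1,0,0],[0,-0.1,0,0],[0,0,0,0]]}}

```text
time_s: 11.4
tcp_pos: [0.6313, 0.1192, 0.1873]
ee_rot: [[-0.061, -0.998, -0.011], [-0.998, 0.061, -0.004], [0.005, 0.011, -1.0]]
wrist_force: [-11.1, 1.1, 14.3]
gripper_width: 0.202
gripper_force: 30.0
```

Emit:
{"api": "jog_arm", "payload": {"increments": [[0,-0.1,0,0],[0,-0.1,0,0],[0,-0.1,0,0],[0,0,0,0]]}}

```text
time_s: 11.8
tcp_pos: [0.6373, 0.1189, 0.1873]
ee_rot: [[-0.061, -0.998, -0.011], [-0.998, 0.061, -0.004], [0.005, 0.011, -1.0]]
wrist_force: [-9.6, 0.3, 13.5]
gripper_width: 0.204
gripper_force: 30.0
```

Emit:
{"api": "jog_arm", "payload": {"increments": [[0,-0.1,0,0],[0,-0.1,0,0],[0,0,0,0]]}}

```text
time_s: 12.1
tcp_pos: [0.6414, 0.1186, 0.1873]
ee_rot: [[-0.061, -0.998, -0.011], [-0.998, 0.061, -0.004], [0.004, 0.011, -1.0]]
wrist_force: [-10.2, 0.5, 13.4]
gripper_width: 0.203
gripper_force: 30.0
```

Emit:
{"api": "jog_arm", "payload": {"increments": [[0,-0.1,0,0],[0,0,0,0]]}}

```text
time_s: 12.3
tcp_pos: [0.6433, 0.1185, 0.1873]
ee_rot: [[-0.061, -0.998, -0.011], [-0.998, 0.061, -0.004], [0.004, 0.011, -1.0]]
wrist_force: [-10.2, 1.6, 13.1]
gripper_width: 0.202
gripper_force: 30.0
```

Emit:
{"api": "jog_arm", "payload": {"increments": [[0,-0.1,0,0],[0,0,0,0]]}}

```text
time_s: 12.5
tcp_pos: [0.6454, 0.1184, 0.1873]
ee_rot: [[-0.061, -0.998, -0.011], [-0.998, 0.061, -0.004], [0.004, 0.011, -1.0]]
wrist_force: [-11.0, 1.1, 13.5]
gripper_width: 0.201
gripper_force: 30.0
```

Emit:
{"api": "jog_arm", "payload": {"increments": [[0,-0.1,0,0],[0,0,0,0]]}}

```text
time_s: 12.7
tcp_pos: [0.6474, 0.1183, 0.1873]
ee_rot: [[-0.061, -0.998, -0.011], [-0.998, 0.061, -0.004], [0.004, 0.011, -1.0]]
wrist_force: [-10.2, 1.4, 14.0]
gripper_width: 0.202
gripper_force: 30.0
```

Run:
```python
from h import *
im={c:eyes.capture(c) for c in("top","side")};o=[]
for c in im:
    p=(proj(c,[.69,.12,.02])*6).astype(int);v=cv2.resize(im[c],None,fx=6,fy=6,interpolation=cv2.INTER_CUBIC)
    o.append(v[max(0,p[1]-250):p[1]+250,p[0]-200:p[0]+200])
cv2.imwrite("pics/in.png",np.hstack(o));s=sense();print(s["tcp_pos"],s["gripper_width"],s["wrist_force"])
```

```text
[0.64733568 0.11826445 0.18725803] 0.20566670352233185 [-10.16056962   1.304639    12.19322816]
```

View pics/in.png

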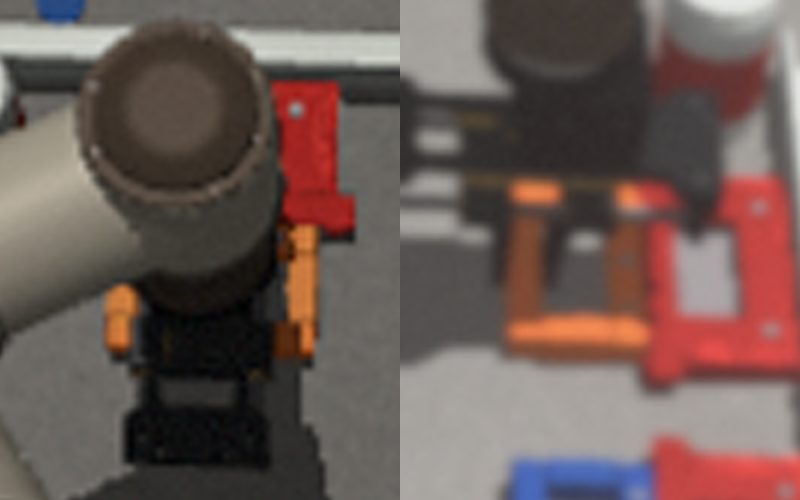

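The handle front is now right at the mouth, around (650,290) in the side crop. I'll nudge it until the force rises.

Emit:
{"api": "jog_arm", "payload": {"increments": [[0,-0.1,0,0],[0,0,0,0]]}}

```text
time_s: 13.0
tcp_pos: [0.6484, 0.1182, 0.1872]
ee_rot: [[-0.061, -0.998, -0.014], [-0.998, 0.061, -0.004], [0.005, 0.014, -1.0]]
wrist_force: [-14.8, 2.5, 16.2]
gripper_width: 0.203
gripper_force: 30.1
```

Emit:
{"api": "jog_arm", "payload": {"increments": [[0,-0.1,0,0],[0,0,0,0]]}}

```text
time_s: 13.2
tcp_pos: [0.6492, 0.1182, 0.1872]
ee_rot: [[-0.062, -0.998, -0.018], [-0.998, 0.062, -0.005], [0.006, 0.018, -1.0]]
wrist_force: [-18.1, 4.1, 19.9]
gripper_width: 0.2
gripper_force: 30.1
```

Contact: the force now climbs about 4 N per step while the tool hardly advances. I'll relax, release and lift.

Emit:
{"api": "jog_arm", "payload": {"increments": [[0,0.1,0,0],[0,0,0,0]]}}

```text
time_s: 13.4
tcp_pos: [0.6484, 0.1182, 0.1872]
ee_rot: [[-0.061, -0.998, -0.014], [-0.998, 0.061, -0.004], [0.005, 0.013, -1.0]]
wrist_force: [-13.3, 1.8, 16.4]
gripper_width: 0.204
gripper_force: 30.0
```

Emit:
{"api": "jog_arm", "payload": {"increments": [[0,0,0,0],[0,0,0,0],[0,0,0,0],[0,0,0,0],[0,0,0,0]], "grip": 42}}

```text
time_s: 13.9
tcp_pos: [0.6523, 0.1196, 0.1866]
ee_rot: [[-0.06, -0.998, -0.001], [-0.998, 0.06, -0.0], [0.0, 0.001, -1.0]]
wrist_force: [-0.6, 0.4, -0.0]
gripper_width: 0.47
gripper_force: 0.0
```

Emit:
{"api": "jog_arm", "payload": {"increments": [[0,0,-0.3,0],[0,0,-0.6,0],[0,0,-1,0],[0,0,-1,0],[0,0,-1,0],[0,0,-1,0],[0,0,-1,0],[0,0,-1,0],[0,0,-1,0]]}}

```text
time_s: 14.8
tcp_pos: [0.652, 0.12, 0.3475]
ee_rot: [[-0.06, -0.998, 0.002], [-0.998, 0.06, 0.001], [-0.001, -0.002, -1.0]]
wrist_force: [0.2, 0.5, -1.0]
gripper_width: 0.479
gripper_force: 0.0
```

Emit:
{"api": "jog_arm", "payload": {"increments": [[0,1,-1,0],[0,1,-1,0],[0,1,0,0],[0,1,0,0],[0,1,0,0],[0,1,0,0],[0,1,0,0],[0,1,0,0],[0,1,0,0],[0,0,0,0]]}}

```text
time_s: 15.8
tcp_pos: [0.4705, 0.1304, 0.3866]
ee_rot: [[-0.059, -0.998, 0.001], [-0.998, 0.059, 0.001], [-0.001, -0.001, -1.0]]
wrist_force: [0.6, -0.4, 0.8]
gripper_width: 0.485
gripper_force: 0.0
```

Run:
```python
from h import *
im=look("knife","orange",[.67,.118,-.06]);look("sheath","red",[.708,.114,-.06]);o=[]
for c in im:
    p=(proj(c,[.69,.08,.02])*5).astype(int);v=cv2.resize(im[c],None,fx=5,fy=5,interpolation=cv2.INTER_CUBIC)
    o.append(v[max(0,p[1]-250):p[1]+250,p[0]-200:p[0]+200][:500])
h=min(len(a) for a in o)
cv2.imwrite("pics/end.png",np.hstack([a[:h] for a in o]));s=sense();print(s["time_s"],s["tcp_pos"])
```

```text
knife ('top', 'side') [0.6746 0.115 ] yaw -3.71 cost 0.208
knife ('top',) [0.6725 0.1141] yaw -1.72 cost 0.118
knife ('side',) [0.676 0.119] yaw -3.87 cost 0.059
sheath ('top', 'side') [0.7094 0.1163] yaw -3.7 cost 0.217
sheath ('top',) [0.707  0.1157] yaw -3.1 cost 0.06
sheath ('side',) [0.7126 0.123 ] yaw -4.46 cost 0.101
16.0 [0.47304941 0.130947   0.38583271]
```

View pics/end.png

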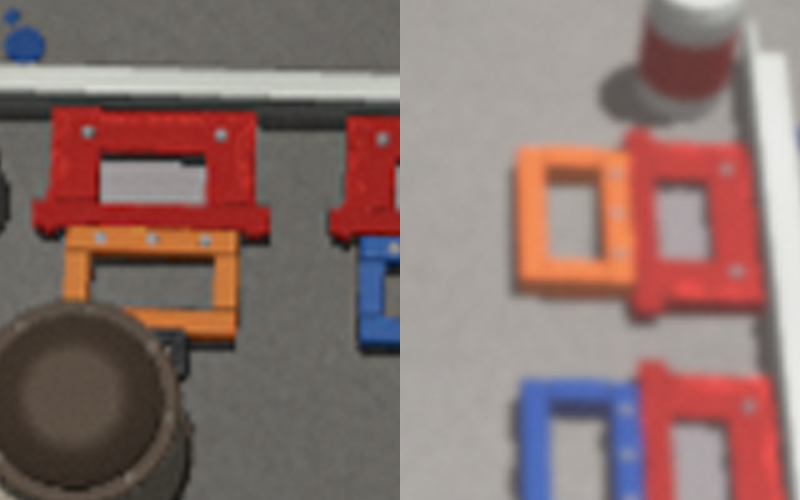

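The end picture shows the orange handle, at about (150,235) in the top crop, butted square and centred against the mouth. The blade shows through the sheath window, the same as the parked blue knife, and the tin looks undisturbed.

```bash
python3 -c "
from station import r
print(r.finish_job())"
```

```text
the job is handed in; nothing more can be done
None
```

The orange knife is in the empty red sheath with its handle butted against the mouth, released and clear of the robot; I handed the job in at about 16 s, and no verdict was returned.

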